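Make up the changeover kits for two plasma extractors

ROBOT

A 6-joint arm with a two-finger parallel gripper is mounted at the origin on the work surface. World frame = base frame: x ahead of the robot, y to its left, z up, the work surface at z = 0. Lengths are in m, angles in rad, forces in N, time in s.
With the tool pointing down it reaches from about 0.35 to 0.975 m from the base axis. Payload 4.9 kg.
Tool frame: the origin (TCP) lies at the very end of the fingers, on their centre line; the grasp point (between the pads) lies 19 mm behind it; z points along the fingers, y is the line along which they close (so a half turn about z gives the same grasp; the last joint's range is limited). The gripper opens to 85 mm and grips with 20 to 120 N. Pads are 22 mm wide; open, the fingers measure 114 mm over their backs; the gripper's body (76 mm by 85 mm) begins 54 mm behind the grasp point. The pads swing forward as they close: fully open they stand 13 mm farther back than shut.
Start: joints at [1.227, 0.053, 1.613, -0, 1.476, -0.119], TCP at [0.139, 0.609, 0.205] pointing down, gripper open.
Joint ranges: [-3.01, 3.01], [-1.01, 2.22], [0.06, 2.58], [-1.02, 4.17], [0.09, 2.62], [-3.14, 3.14]. Speed limits (rad/s): [2.57, 2.57, 3.14, 3.14, 3.14, 3.14].

INTERFACE

Orientations are given as a rotation vector (axis times angle).
In Python, from station import get_obs, optics, ctrl gives the robot as it stands.
- The arm moves only by the shell command python3 -m pendant 'ROWS' [FORCE]. ROWS is JSON, a list of rows, each a list of 3 entries, a list of its own where there are three numbers: the shift along the tool's x, y, z in mm, then the turn, a rotation vector about the tool's x, y, z in rad, then the opening, from 0 (shut) to 1 (fully open). A call has 1 to 12 rows; each row shifts and turns the commanded pose from where the row before left it, along the tool's axes as they then stand; what a row does not reach is not made up. A row lasts 1/12 s, in which the tool goes at most 41.7 mm and 7.16 degrees, less where a joint would pass 70% of its speed; a pose out of reach is approached as far as the arm can. A call is refused whole if a number of a shift passes 41.7 or a number of a turn 0.125, either way. A call with a gripper value outside its range is refused whole. The fingers move at their own pace and stop on an object; FORCE is the grip in N (left out, the last holds). Time passes only in rows, so rows that do not move let the fingers close. It gives the time, the measured TCP pose, the force, the opening and the grip force at its end, in the units of the state.
- get_obs(): the state, without advancing time (a new reading comes with each control period).
- optics.get_image(name): name is "scene" or "top" or "wrist"; returns the picture (400x640x3 uint8, red, green, blue); there is no depth.
- optics.camera_model(name): a dict with "fx", "fy", "cx", "cy" (pixels), "cam_to_world" (4x4, takes a point from camera to world coordinates). Camera axes: x right, y up, looking along -z (the intrinsics and any distortion apply to the point x, -y, -z); pixel columns grow to the right and rows downward; lengths in m; the calibration is good to about 2 mm. The wrist camera is an equidistant fisheye: a pixel r from the principal point sees the ray r / f radians off the axis. A picture is of the moment at which its call begins: read the wrist's pose just before it. camera_model takes no time and is no camera call; for the wrist camera it gives the pose at the moment of the call.
- ctrl.finish_job(): hands the job in; it is judged then, once.
The state is a dict: "t": time; "q": joint angles; "dq": joint speeds; "effort": joint torques, N m; "tool_pos": TCP position; "tool_rot": TCP orientation; "contact_force": force on the tool from outside, world axes, zero at the start; "wrist_torque": the same for the moment, N m; "opening": finger opening in m; "grip_force": force on a finger pad.
Only numpy, scipy, OpenCV 4.12 (cv2) and the standard library are available. Lean on these libraries where they do the work, as an engineer would, in place of code of your own. Each camera call takes 0.05 s, during which the arm holds its last target. There are 200 camera calls.

TASK

Make up the two changeover kits from the loose blue spacer parts on the bench: the wide (oblong) tray gets the long L-plate and the straight bar plate, the square tray gets the short L-plate and the round stop. In each tray fit the two pieces side by side so that both lie flat on the tray floor, inside the rim and not on top of one another, then let go. The square stop belongs to neither kit: leave it where it is.

Things in the scene. Friction and masses are not known exactly. Their poses are not given: they have to be found in the camera images.
- wide_tray: Oblong white plastic tray, fixed to the bench (it does not move). Inside 132 mm (x) by 96 mm (y), outside 140 by 104 mm; floor 3 mm thick, walls 4 mm thick, rim 12 mm above the bench. Origin: centre of its underside, on the bench; z up.
- square_tray: Square white plastic tray, fixed to the bench. Inside 96 mm by 96 mm, outside 104 by 104 mm; floor 3 mm thick, walls 4 mm thick, rim 12 mm above the bench. Origin: centre of its underside, on the bench; z up.
- long_l: Long L-plate: loose blue plastic plate 8 mm thick, about 120 g, lying flat, with a bare-metal grip rib 30 mm long (along x), 12 mm wide (y), top 38 mm above the underside, centred on the origin. Origin on the underside. In its own frame (mm) the long arm covers x -45 to 63, y -18 to 18 and the foot covers x -45 to -9, y 18 to 54 (108 by 72 mm overall). z up.
- bar: Straight bar plate: loose blue plastic rectangle 72 mm (x) by 36 mm (y), 8 mm thick, about 70 g, with a bare-metal grip rib 30 mm long (along x), 12 mm wide (y), top 38 mm above the underside, centred on the origin. Origin: centre of the underside. z up. It fits the notch of the long L-plate.
- short_l: Short L-plate: loose blue plastic plate 8 mm thick, about 90 g, with a bare-metal grip rib 30 mm long (along x), 12 mm wide (y), top 38 mm above the underside, centred on the origin. Origin on the underside. In its own frame (mm) one limb covers x -30 to 42, y -30 to 6 and the other x -30 to 6, y 6 to 42 (72 by 72 mm overall). z up.
- round_stop: Round stop: loose blue plastic disc 36 mm in diameter, 8 mm thick, about 40 g, with an upright round bare-metal knob, 14 mm in diameter, its top 38 mm above the underside, on the centre. Origin: centre of the underside. z up. It fits the notch of the short L-plate.
- square_stop: Square stop: loose blue plastic plate 36 mm by 36 mm, 8 mm thick, with an upright round bare-metal knob, 14 mm in diameter, its top 38 mm above the underside, on the centre. Not part of either kit; it stays where it is. Origin: centre of the underside. z up.
Things that resemble listed ones, but are neither listed nor needed, are in the scene too. Leave any black or turquoise look-alike of the long_l alone.

How it is judged:
At the end, for the whole second after the job is handed in: Long L and bar in the wide tray, short L and round stop in the square tray: origins inside the walls, undersides within 4 mm of the tray floor, tilt under 0.06 rad, at rest, released; square stop upright, within 30 mm of its start (x of long_l in the frame of wide_tray between -0.066 and 0.066 m and y of long_l in the frame of wide_tray between -0.048 and 0.048 m and z of each of long_l, bar in the frame of wide_tray below 0.007 m and angle between each of long_l, bar, short_l, round_stop's own z axis and vertical below 0.06 rad and linear speed of each of long_l, bar, short_l, round_stop below 0.02 m/s and angular speed of each of long_l, bar, short_l, round_stop below 0.2 rad/s and contact force between each of long_l, bar, short_l, round_stop and the fingers below 0.05 N and x of bar in the frame of wide_tray between -0.066 and 0.066 m and y of bar in the frame of wide_tray between -0.048 and 0.048 m and x of short_l in the frame of square_tray between -0.048 and 0.048 m and y of short_l in the frame of square_tray between -0.048 and 0.048 m and z of each of short_l, round_stop in the frame of square_tray below 0.007 m and x of round_stop in the frame of square_tray between -0.048 and 0.048 m and y of round_stop in the frame of square_tray between -0.048 and 0.048 m and distance of square_stop from where it was at the start of the episode below 0.03 m and angle between square_stop's own z axis and vertical below 0.1 rad); the robot touches nothing.
It fails at once if the square stop is moved more than 30 mm (distance of square_stop from where it was at the start of the episode above 0.03 m).
It also fails if it takes over 99 s, if anything falls off the work surface, if the arm or the gripper's body presses on something with over 40 N, if the wrist force passes 120 N, or if a joint passes its speed limit or range.

## Working session

There is one attempt and no reset: what is moved stays moved. The work goes in short steps, Python scripts to look and compute and a shell command to move; the robot and the scene stay as the last step left them, time stands still between calls to the robot, and variables do not carry over. Pictures are saved under pics/ and viewed, at most 14 in all, crops included, and the job is handed in when it is done.

```bash
ls; mkdir -p pics
python3 - <<'E'
from station import get_obs, optics, ctrl
import cv2,numpy as np
o=get_obs(); print({k:np.round(v,3).tolist() for k,v in o.items()})
for n in ["top","scene"]:
    im=optics.get_image(n); cv2.imwrite(f"pics/{n}0.png",im[...,::-1]); m=optics.camera_model(n)
    print(n,{k:np.round(v,4).tolist() if not isinstance(v,str) else v for k,v in m.items()})
E
```

```text
pics
{'t': 0.0, 'q': [1.227, 0.053, 1.614, -0.0, 1.476, -0.119], 'dq': [0.0, -0.0, 0.001, -0.001, -0.001, 0.001], 'effort': [-0.002, -39.369, -37.017, -0.0, 0.007, -0.0], 'tool_pos': [0.139, 0.609, 0.204], 'tool_rot': [-0.352, -3.121, 0.003], 'contact_force': [-1.047, 0.146, 0.084], 'wrist_torque': [-0.037, 0.04, 0.035], 'grip_force': 0.0, 'opening': 0.085}
top {'fx': 464.377, 'fy': 464.377, 'cx': 315.9104, 'cy': 198.0075, 'cam_to_world': [[0.0279, 0.9877, -0.1539, 0.314], [-0.9996, 0.0291, 0.0056, 0.0133], [0.01, 0.1537, 0.9881, 1.1589], [0.0, 0.0, 0.0, 1.0]]}
scene {'fx': 417.5767, 'fy': 417.5767, 'cx': 309.9923, 'cy': 204.1833, 'cam_to_world': [[0.2956, -0.55, 0.7811, 1.1574], [0.9551, 0.1887, -0.2285, -0.2195], [-0.0217, 0.8135, 0.5811, 0.5656], [0.0, 0.0, 0.0, 1.0]]}
```

View pics/top0.png

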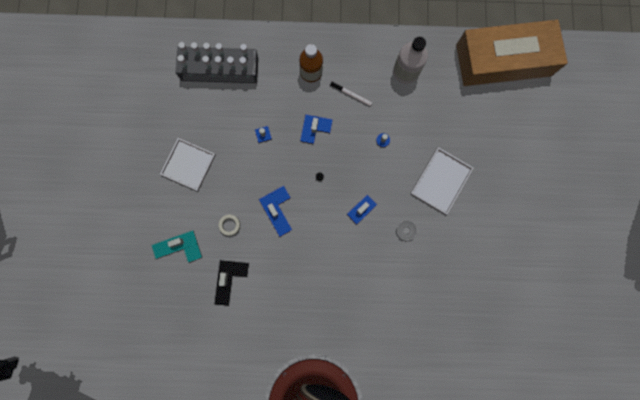

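View pics/scene0.png

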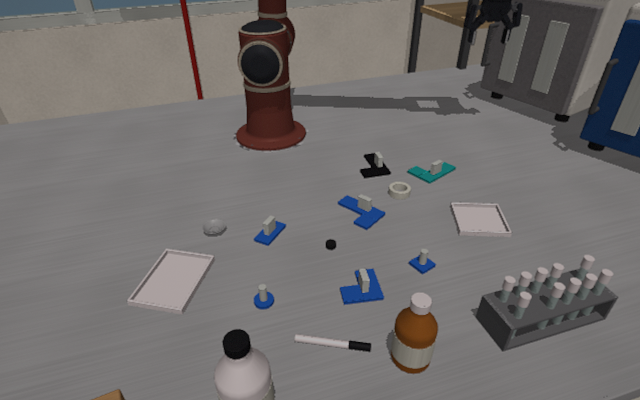

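The top view shows long_l at about (273,211), bar (362,209), short_l (315,129), round stop (384,140), square stop (263,133), wide tray (442,181) and square tray (188,165). The scene view shows the same layout: all plates lie flat, both trays are empty, and there are bottles at the far edge.

```bash
cat > h.py <<'E'
import cv2,numpy as np
from station import get_obs,optics
from scipy.spatial.transform import Rotation as R
K=8
def ray(n,px,z,m=None):
    m=m or optics.camera_model(n); T=np.array(m['cam_to_world']); px=np.atleast_2d(px).astype(float)
    d=np.c_[(px[:,0]-m['cx'])/m['fx'],-(px[:,1]-m['cy'])/m['fy'],-np.ones(len(px))]@T[:3,:3].T
    return (T[:3,3]+d*((z-T[2,3])/d[:,2])[:,None])[:,:2]
def blobs(score,th,n,z,mina):
    s=cv2.resize(score.astype(np.float32),None,fx=K,fy=K,interpolation=cv2.INTER_CUBIC)
    cs,_=cv2.findContours((s>th).astype(np.uint8),cv2.RETR_EXTERNAL,cv2.CHAIN_APPROX_NONE)
    out=[]
    for c in cs:
        if cv2.contourArea(c)<mina*K*K: continue
        p=(c[:,0]+.5)/K-.5
        out.append((p.mean(0),(ray(n,p,z)*1e3).astype(np.float32)))
    return out
def blue(im):
    im=im.astype(float); return im[...,2]-np.maximum(im[...,0],im[...,1])
L=np.array([[-45,-18],[63,-18],[63,18],[-9,18],[-9,54],[-45,54]],float)
S=np.array([[-30,-30],[42,-30],[42,6],[6,6],[6,42],[-30,42]],float)
def fitL(w,model):
    # six corners of the outline matched in cyclic order, rigid least squares
    for e in np.arange(4,16,.5):
        a=cv2.approxPolyDP(w,e,True)[:,0].astype(float)
        if len(a)==6: break
    else: return None
    if cv2.contourArea(a.astype(np.float32),True)<0: a=a[::-1]
    best=None
    for k in range(6):
        b=np.roll(a,k,0); r,rms=R.align_vectors(np.c_[b-b.mean(0),b[:,0]*0],np.c_[model-model.mean(0),model[:,0]*0])
        if best is None or rms<best[0]:
            th=r.as_euler('zyx')[0]; best=(rms,th,b.mean(0)-(r.as_matrix()[:2,:2]@model.mean(0)))
    return best
E
python3 - <<'E'
from h import *
im=optics.get_image("top"); b=blue(im)
np.set_printoptions(precision=1,suppress=True)
for n in ["top","scene"]:
    im=optics.get_image(n); b=blue(im); print(n,"max",b.max())
    for c,w in blobs(b,55,n,.008,25):
        r=cv2.minAreaRect(w); print("blue",c,"rect",np.array(r[0]),np.array(r[1]),round(r[2],1),"area",cv2.contourArea(w))
        if n=="top" and cv2.contourArea(w)>3500:
            for nm,m in (("L",L),("S",S)):
                f=fitL(w,m); print("  ",nm,f)
    g=im.min(2).astype(float)
    for c,w in blobs(g,165,n,.012,300):
        r=cv2.minAreaRect(w); print("white",c,np.array(r[0]),np.array(r[1]),round(r[2],1))
E
```

```text
top max 78.0
blue [361.4 209.1] rect [ 468.8 -108. ] [33.7 70.3] 45.3 area 2286.8399105129065
blue [277.1 209.6] rect [459.2  92.6] [106.1  69.7] 31.5 area 4658.502146794577
   L (np.float64(6.915923624980254), np.float64(-2.5905141807852052), array([457.2, 113.1]))
   S (np.float64(36.44654089007972), np.float64(-2.488796093526228), array([465.1, 104.6]))
blue [379.  138.7] rect [ 652.4 -149.6] [11.1 29.2] 79.9 area 206.3177373278886
blue [262.7 134.4] rect [655.4 147.6] [34.9 33.3] 18.1 area 637.2050311053172
blue [324.1 124.3] rect [685.5  -8.9] [33.7 34.5] 82.0 area 1093.7499403338797
blue [307.7 129.3] rect [673.3  29.2] [33.3 70.5] 81.2 area 1589.108814291365
scene max 78.0
blue [263.3 300.3] rect [ 656.1 -161.9] [33.3 35.1] 84.6 area 646.2144666351378
blue [363.  289.4] rect [676.4   8.9] [71.3 75. ] 81.0 area 2773.7779227515603
blue [422.  263.9] rect [661.  145.1] [38. 36.] 18.3 area 834.6994423861615
blue [269.6 233.3] rect [ 475.1 -110.5] [36.2 74.9] 45.4 area 1582.152185840765
blue [360.3 211.2] rect [466.   89.3] [108.6  74.8] 31.6 area 4253.739729074179
```

```bash
python3 - <<'E'
from h import *
np.set_printoptions(precision=1,suppress=True)
im=optics.get_image("top"); b=blue(im)
B=blobs(b,36,"top",.008,8)
groups=[]
for c,w in B:
    for g in groups:
        if np.linalg.norm(g[0]-c)<22: g[1].append(w); break
    else: groups.append([c,[w]])
for c,ws in groups:
    w=np.vstack(ws); r=cv2.minAreaRect(w); print(c,len(ws),np.array(r[0]),np.array(r[1]),round(r[2],1))
    bp=cv2.boxPoints(r); print("   corners",bp.tolist() and np.round(bp).tolist(),"gap",[round(float(np.linalg.norm(w-q,axis=1).min()),1) for q in bp])
g=im.min(2).astype(float); print(g[181,442],g[165,188],g[181,400],g[165,220])
for th in (110,125,140):
  for c,w in blobs(g,th,"top",.012,500):
    r=cv2.minAreaRect(w); print(th,"white",c,np.array(r[0]),np.array(r[1]),round(r[2],1))
E
python3 -c "
import cv2;i=cv2.imread('pics/top0.png')[90:260,150:490];cv2.imwrite('pics/c1.png',cv2.resize(i,None,fx=2.35,fy=2.35,interpolation=cv2.INTER_CUBIC))"
```

```text
[361.5 209. ] 1 [ 468.9 -108. ] [36.2 72.8] 45.4
   corners [[430.0, -95.0], [482.0, -146.0], [508.0, -121.0], [456.0, -70.0]] gap [2.2, 2.1, 2.1, 2.2]
[277.2 209.5] 1 [459.4  92.7] [108.7  72.3] 31.5
   corners [[394.0, 95.0], [432.0, 33.0], [525.0, 90.0], [487.0, 152.0]] gap [1.5, 36.4, 2.4, 1.9]
[382.5 140. ] 1 [ 648.7 -159.7] [34.9 32.5] 61.7
   corners [[626.0, -167.0], [655.0, -183.0], [671.0, -152.0], [643.0, -137.0]] gap [6.7, 5.2, 4.8, 7.1]
[262.6 133.8] 1 [655.5 147.5] [37.3 35.8] 18.4
   corners [[632.0, 159.0], [643.0, 125.0], [679.0, 136.0], [668.0, 170.0]] gap [1.6, 2.3, 2.0, 1.9]
[314.4 126.7] 1 [670.5  11.5] [72.1 73.4] 80.9
   corners [[629.0, -18.0], [701.0, -30.0], [712.0, 41.0], [640.0, 53.0]] gap [36.2, 2.3, 1.8, 2.6]
162.0 158.0 112.0 112.0
110 white [516.3  45.7] [ 916.2 -511.9] [ 43.  117.3] 8.7
110 white [293.9 177.7] [480.6   6.7] [ 966.2 1699.9] 0.1
125 white [442.5 180. ] [ 548.6 -311.3] [105.6 141.5] 60.1
125 white [184.7 157.9] [572.1 335.1] [105.1 105.8] 68.0
125 white [516.3  45.7] [ 916.3 -511.7] [ 40.8 115.3] 8.7
140 white [440.1 181. ] [ 545.7 -306. ] [ 96.7 129.1] 60.1
140 white [188.5 165. ] [569.9 331.2] [ 94.2 101.1] 68.0
```

View pics/c1.png

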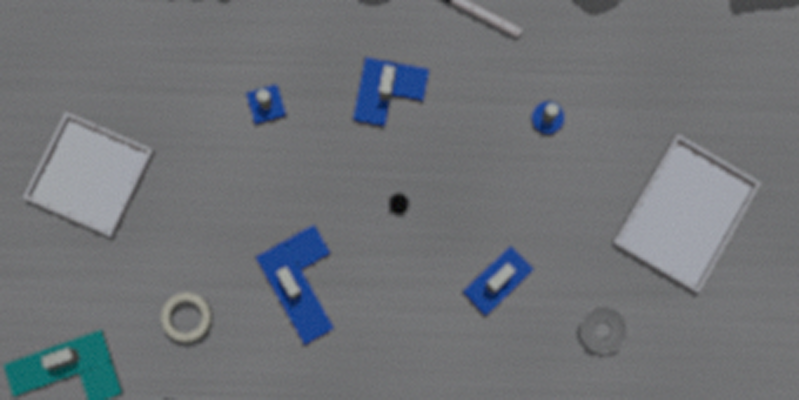

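Measured sizes agree with the specs (108.7×72.3, 72.8×36.2, 72×73, trays 105.6×141.5 and 105×106). Next I wrote a helper that gives the distance to each target in tool axes.

```bash
cat > d.py <<'E'
# d.py X Y Z YAW (mm, deg, tool x heading) -> what is left, in tool axes
import sys; from h import *
X,Y,Z,A=map(float,sys.argv[1:5]); o=get_obs(); r=R.from_rotvec(o['tool_rot'])
a=np.radians(A); c,s=np.cos(a),np.sin(a)
tgt=R.from_matrix(np.array([[c,s,0],[s,-c,0],[0,0,-1]]))
print("t",round(o['t'],2),"shift mm",np.round(r.inv().apply(np.array([X,Y,Z])-o['tool_pos']*1e3),1),"turn",np.round((r.inv()*tgt).as_rotvec(),3),"pos",np.round(o['tool_pos']*1e3,1),"open",round(o['opening']*1e3,1),"grip",round(o['grip_force'],1),"F",np.round(o['contact_force'],1))
E
python3 d.py 677.4 16.5 150 170.9
```

```text
t 0.3 shift mm [-656.7 -457.6   54.8] turn [-0.001 -0.    -0.066] pos [139.2 609.1 204.6] open 85.3 grip 0.0 F [-0.6 -0.5 -0.3]
```

```bash
python3 -m pendant '[[[-30,-21,0],[0,0,0],1],[[-33,-23,0],[0,0,0],1],[[-33,-23,0],[0,0,0],1],[[-33,-23,0],[0,0,0],1],[[-33,-23,0],[0,0,0],1],[[-33,-23,0],[0,0,0],1],[[-33,-23,0],[0,0,0],1],[[-33,-23,0],[0,0,0],1],[[-33,-23,0],[0,0,0],1],[[-33,-23,0],[0,0,0],1],[[-33,-23,0],[0,0,0],1],[[-33,-23,0],[0,0,0],1]]' 40
python3 -m pendant '[[[-33,-23,5],[0,0,0],1],[[-33,-23,5],[0,0,0],1],[[-33,-23,5],[0,0,0],1],[[-33,-23,5],[0,0,0],1],[[-33,-23,5],[0,0,0],1],[[-33,-23,5],[0,0,0],1],[[-33,-23,5],[0,0,0],1],[[-25,-17,5],[0,0,0],1],[[-8,-6,5],[0,0,-0.066],1],[[0,0,0],[0,0,0],1],[[0,0,0],[0,0,0],1]]'
python3 d.py 677.4 16.5 150 170.9
python3 - <<'E'
from h import *
cv2.imwrite("pics/w1.png",optics.get_image("wrist")[...,::-1]); print(optics.camera_model("wrist"))
E
```

```text
t: 1.3
tool_pos: [0.4624, 0.2529, 0.2052]
tool_rot: [0.352, 3.121, 0.001]
contact_force: [0.7, -0.1, 0.2]
opening: 0.0856
grip_force: 0.0
t: 2.22
tool_pos: [0.6773, 0.0161, 0.1592]
tool_rot: [-0.253, -3.13, -0.001]
contact_force: [0.2, -0.9, 0.0]
opening: 0.0853
grip_force: 0.0
t 2.22 shift mm [-0.1  0.4  9.2] turn [ 0.    -0.002 -0.002] pos [677.3  16.1 159.2] open 85.3 grip 0.0 F [ 0.2 -0.9  0. ]
{'fx': 309.70691628693146, 'fy': 309.70691628693146, 'cx': 316.6991538660874, 'cy': 204.65565178237924, 'cam_to_world': array([[ 1.58914163e-01, -9.51117953e-01, -2.64803564e-01,
         6.10290566e-01],
       [ 9.87292296e-01,  1.52966687e-01,  4.30710467e-02,
         2.81168937e-02],
       [-4.59521937e-04, -2.68283118e-01,  9.63340001e-01,
         3.29218955e-01],
       [ 0.00000000e+00,  0.00000000e+00,  0.00000000e+00,
         1.00000000e+00]])}
```

View pics/w1.png

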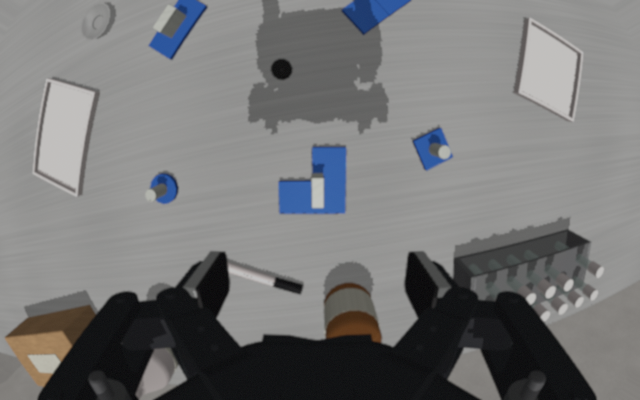

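The wrist view shows short_l centred between the fingers, with its rib at about (318,192). Round stop is at (163,188), square stop at (433,148), the wide tray at (65,135), and the square tray at (550,68). I'll check the map from this calibrated view.

```bash
cat >> h.py <<'E'
def wray(px,z,m):
    T=np.array(m['cam_to_world']); p=(np.atleast_2d(px).astype(float)-[m['cx'],m['cy']])/m['fx']
    r=np.linalg.norm(p,axis=1)+1e-9; s=np.sin(r)/r
    d=np.c_[p[:,0]*s,-p[:,1]*s,-np.cos(r)]@T[:3,:3].T
    return (T[:3,3]+d*((z-T[2,3])/d[:,2])[:,None])[:,:2]
def wblobs(score,th,z,mina,m):
    s=cv2.resize(score.astype(np.float32),None,fx=K,fy=K,interpolation=cv2.INTER_CUBIC)
    cs,_=cv2.findContours((s>th).astype(np.uint8),cv2.RETR_EXTERNAL,cv2.CHAIN_APPROX_NONE)
    return [(p.mean(0),(wray(p,z,m)*1e3).astype(np.float32)) for c in cs if cv2.contourArea(c)>mina*K*K for p in [(c[:,0]+.5)/K-.5]]
E
cat > w.py <<'E'
from h import *
np.set_printoptions(precision=1,suppress=True)
m=optics.camera_model("wrist"); im=optics.get_image("wrist")
def show(t,L):
    for c,w in L:
        r=cv2.minAreaRect(w); print(t,c,np.array(r[0]),np.array(r[1]),round(r[2],1),"area",round(cv2.contourArea(w)))
show("blue",wblobs(blue(im),40,.008,150,m))
g=im.min(2).astype(float)
L=wblobs(g,168,.012,60,m)
show("light",L)
E
python3 w.py
python3 - <<'E'
from h import *
im=cv2.imread("pics/w1.png"); m=optics.camera_model("wrist")
for p in [(312,178),(324,178),(324,208),(312,208)]: print(im[p[1]-3,p[0]],wray(p,.038,m)*1e3)
print(im[192,318],im[68,550],im[130,65],im[68,500],im[130,110])
E
```

```text
blue [163.6 187.6] [ 650.5 -157.8] [34.7 33.6] 12.6 area 669
blue [316.2 186.2] [671.5  11.9] [71.5 71.7] 81.1 area 3207
blue [430.7 148.2] [656.3 147.5] [36.2 36. ] 18.2 area 882
blue [375.    9.5] [492.  110.4] [35.8 69. ] 31.4 area 1532
blue [177.8  26.7] [ 470.3 -107.1] [37.6 72. ] 45.5 area 1785
light [ 44.  361.4] [ 956.9 -622.9] [ 45.2 131.2] 8.6 area 4746
light [549.1 291.9] [890.2 341.7] [18.7 18.9] 45.3 area 273
light [250.2 275.9] [771.2 -77.4] [54.   8.1] 62.4 area 398
light [316.6 192.7] [684.7  15.8] [12.  30.9] 80.9 area 359
light [443.3 152. ] [660.8 158.8] [11.9 12.6] 36.2 area 116
light [ 57.7 138. ] [ 548.7 -311.2] [104.5 139.7] 60.2 area 11808
light [550.3  70.5] [571.9 335.1] [103.6 103.6] 68.0 area 10564
light [163.2  17.8] [ 457.3 -120.5] [10.8 30.6] 44.6 area 294
[95 98 97] [[663.71384164  15.23807304]]
[152  93  60] [[665.52423262  26.58058755]]
[162 124 107] [[695.07381427  22.02881927]]
[176 172 168] [[693.21605392  10.40650492]]
[188 195 193] [189 191 193] [189 191 193] [147 148 148] [147 149 149]
```

Wrist and top views agree within about 1.5 mm, and the rib on short_l is at (678,16.7). Descending to grasp.

```bash
python3 -m pendant '[[[-0.6,0,25],[0,0,0],1],[[0,0,35],[0,0,0],0.7],[[0,0,35],[0,0,0],0.7],[[0,0,30],[0,0,0],0.5],[[0,0,15],[0,0,0],0.5],[[0,0,6],[0,0,0],0.5],[[0,0,0],[0,0,0],0.4],[[0,0,0],[0,0,0],0.2],[[0,0,0],[0,0,0],0],[[0,0,0],[0,0,0],0],[[0,0,0],[0,0,0],0],[[0,0,0],[0,0,0],0]]' 50
python3 d.py 678 16.6 13 171
```

```text
t: 3.32
tool_pos: [0.6791, 0.0161, 0.0154]
tool_rot: [0.249, 3.13, -0.0]
contact_force: [-0.1, 1.2, 0.4]
opening: -0.0002
grip_force: 0.0
t 3.32 shift mm [1.2 0.3 2.4] turn [ 0.     0.002 -0.002] pos [679.1  16.1  15.4] open -0.2 grip 0.0 F [-0.1  1.2  0.4]
```

Run:
```python
from h import *
cv2.imwrite("pics/w2.png",optics.get_image("wrist")[...,::-1])
i=optics.get_image("scene")[200:330,280:480][...,::-1]; cv2.imwrite("pics/s2.png",cv2.resize(i,None,fx=4,fy=4,interpolation=cv2.INTER_CUBIC))
```

```text
(no output)
```

View pics/w2.png

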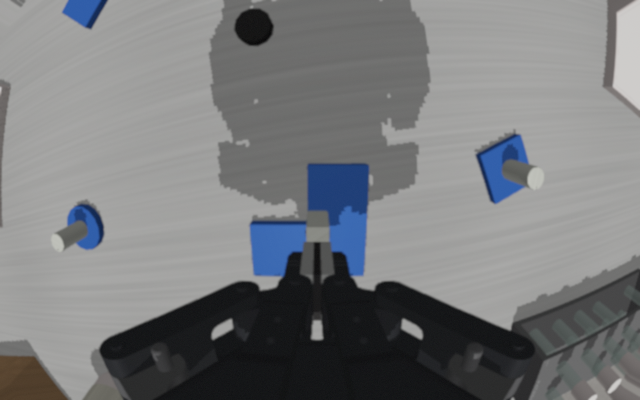

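View pics/s2.png

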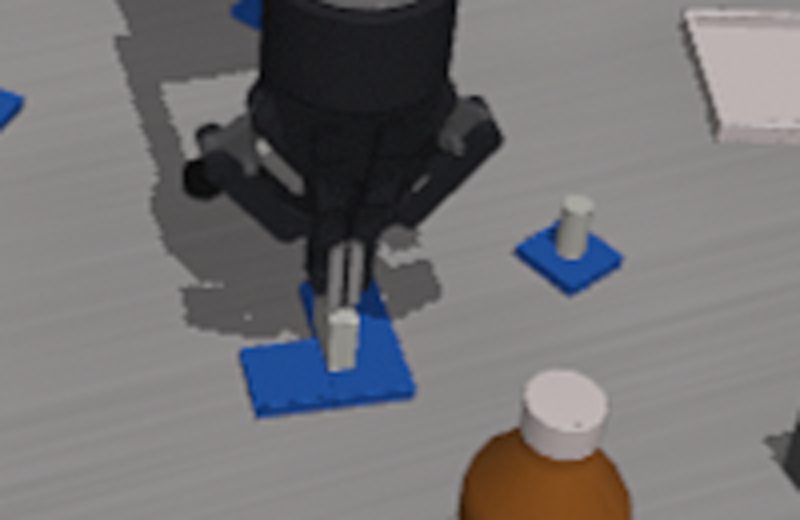

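Run:
```python
from h import *
o=get_obs(); p=o['tool_pos']; print(p)
for z in (.0154,.03,.04,.05,.06):
    P=np.array([p[0],p[1],z,1]); r=[]
    for n in("wrist","scene"):
        m=optics.camera_model(n); c=np.linalg.inv(m['cam_to_world'])@P; q=np.array([c[0],-c[1],-c[2]])
        if n=="wrist":
            h=np.hypot(q[0],q[1]); t=np.arctan2(h,q[2]); u=q[:2]/h*t*m['fx']
        else: u=q[:2]/q[2]*m['fx']
        r.append(np.round(u+[m['cx'],m['cy']]))
    print(z,r, "crop",(r[1]-[280,200])*4)
```

```text
[0.67861113 0.01613642 0.01460392]
0.0154 [array([316., 239.]), array([363., 282.])] crop [332. 328.]
0.03 [array([316., 249.]), array([364., 276.])] crop [336. 304.]
0.04 [array([316., 257.]), array([364., 272.])] crop [336. 288.]
0.05 [array([316., 266.]), array([364., 268.])] crop [336. 272.]
0.06 [array([316., 276.]), array([365., 264.])] crop [340. 256.]
```

```bash
python3 w.py | head -5
python3 - <<'E'
from h import *
for c,w in blobs(blue(optics.get_image("scene")),40,"scene",.008,25):
    r=cv2.minAreaRect(w); print(np.round(c),np.round(r[0],1),np.round(r[1],1),round(r[2],1))
i=cv2.imread("pics/w2.png")[190:350,220:420]; cv2.imwrite("pics/w2c.png",cv2.resize(i,None,fx=3.7,fy=3.7,interpolation=cv2.INTER_CUBIC))
E
```

```text
blue [275.3 246.7] [686.1  -8.9] [34.9 37.3] 80.9 area 1029
blue [ 84.7 226.7] [ 650.3 -156.9] [34.9 36.7] 12.4 area 742
blue [342.5 213.2] [674.4  29.9] [35.2 72.4] 81.4 area 1741
blue [504.6 168.3] [656.1 147.1] [37.1 37.2] 18.1 area 965
blue [84.2  9.5] [ 493.1 -125. ] [45.2 21.1] 63.5 area 690
[263. 300.] [ 656.5 -162. ] [34.6 37.7] 83.0
[363. 291.] [679.7   8.4] [72.6 71.1] 81.1
[422. 264.] [661.8 143.7] [39.8 40.8] 19.4
[270. 233.] [ 475.7 -110.2] [39.4 77.7] 44.4
[342. 202.] [420.9  71.1] [15.4 36.8] 67.0
```

View pics/w2c.png

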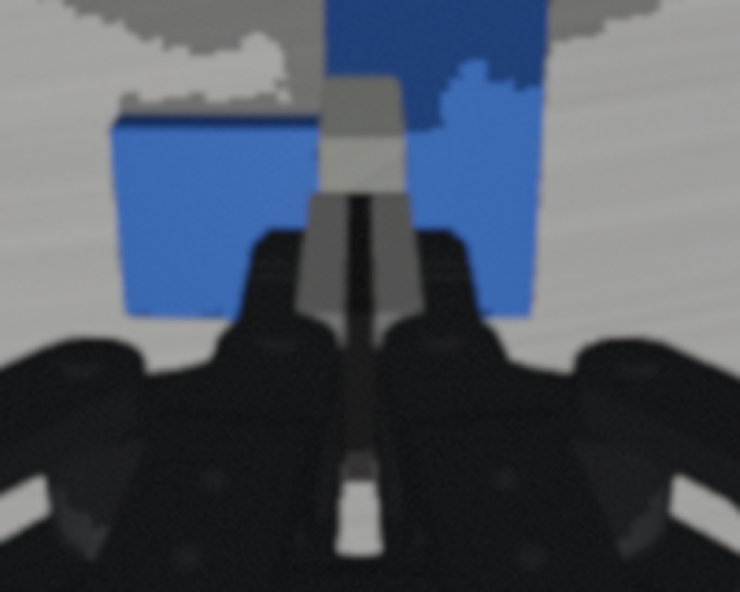

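The plate has not moved, but the shut fingers are just above the rib. Their tips (wrist row 243) fit z≈40 mm, while the reported TCP is 15 mm, so the tips really end about 25 mm short of the TCP. I'll open and go lower in steps, watching the force.

```bash
python3 -m pendant '[[[0.8,0.3,0],[0,0,0],0.4],[[0,0,0],[0,0,0],0.4],[[0,0,0],[0,0,0],0.4],[[0,0,0],[0,0,0],0.4],[[0,0,5],[0,0,0],0.4],[[0,0,5],[0,0,0],0.4],[[0,0,2],[0,0,0],0.4],[[0,0,0],[0,0,0],0.4]]'
python3 -m pendant '[[[0,0,0],[0,0,0],0],[[0,0,0],[0,0,0],0],[[0,0,0],[0,0,0],0],[[0,0,0],[0,0,0],0],[[0,0,0],[0,0,0],0],[[0,0,0],[0,0,0],0]]'
python3 - <<'E'
from h import *
i=optics.get_image("wrist")[190:350,220:420][...,::-1]; j=optics.get_image("scene")[230:310,310:410][...,::-1]
f=lambda a,k:cv2.resize(a,None,fx=k,fy=k,interpolation=cv2.INTER_CUBIC)
cv2.imwrite("pics/w3.png",np.hstack([f(i,2),f(j,4)]))
E
```

```text
t: 4.18
tool_pos: [0.6766, 0.0167, 0.0006]
tool_rot: [-0.249, -3.129, 0.0]
contact_force: [-0.4, -0.2, -0.4]
opening: 0.0339
grip_force: 0.0
t: 4.68
tool_pos: [0.6777, 0.0166, 0.0022]
tool_rot: [0.249, 3.131, -0.0]
contact_force: [0.7, 0.8, -0.2]
opening: 0.0104
grip_force: 51.8
```

View pics/w3.png

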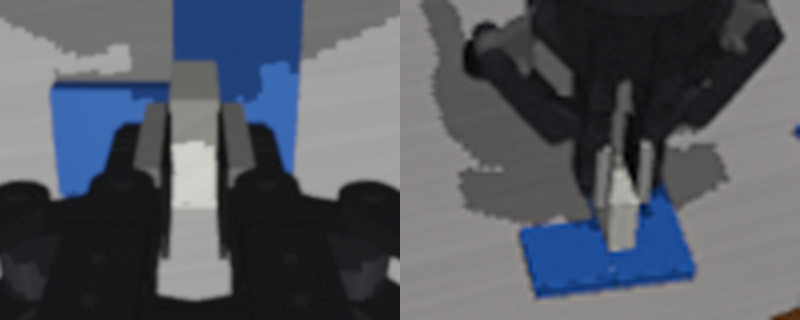

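Now it holds the rib (51.8 N), but only by its top ~12 mm. I'll open, go 11 mm deeper, and regrip.

```bash
python3 -m pendant '[[[0,0,0],[0,0,0],0.4],[[0,0,0],[0,0,0],0.4],[[0,0,0],[0,0,0],0.4],[[0,0,4],[0,0,0],0.4],[[0,0,4],[0,0,0],0.4],[[0,0,3],[0,0,0],0.4],[[0,0,0],[0,0,0],0],[[0,0,0],[0,0,0],0],[[0,0,0],[0,0,0],0],[[0,0,0],[0,0,0],0],[[0,0,0],[0,0,0],0],[[0,0,0],[0,0,0],0]]' 60
python3 d.py 585.1 340.6 60 158
python3 -m pendant '[[[0,0,-15],[0,0,0],0],[[0,0,-30],[0,0,0],0],[[0,0,-30],[0,0,0],0],[[0,0,-10],[0,0,0],0],[[0,0,0],[0,0,0],0]]'
python3 d.py 585.1 340.6 60 158
```

```text
t: 5.78
tool_pos: [0.6775, 0.0167, -0.0091]
tool_rot: [-0.249, -3.132, 0.0]
contact_force: [0.6, 0.8, -1.5]
opening: 0.0107
grip_force: 61.7
t 5.78 shift mm [142.4 305.3 -69.1] turn [-0.    -0.     0.225] pos [677.5  16.7  -9.1] open 10.7 grip 61.7 F [ 0.6  0.8 -1.5]
t: 6.2
tool_pos: [0.6809, 0.0164, 0.0817]
tool_rot: [0.248, 3.123, -0.0]
contact_force: [0.5, 0.1, -0.8]
opening: 0.0109
grip_force: 61.9
t 6.2 shift mm [146.1 305.   20.6] turn [0.002 0.009 0.225] pos [680.9  16.4  81.7] open 10.9 grip 61.9 F [ 0.5  0.1 -0.8]
```

```bash
python3 -m pendant '[[[7,15,0],[0,0,0],0],[[14.3,30.5,0],[0,0,0],0],[[14.3,30.5,0],[0,0,0],0],[[14.3,30.5,0],[0,0,0],0],[[14.3,30.5,0],[0,0,0],0],[[14.3,30.5,0],[0,0,0],0],[[14.3,30.5,0],[0,0,0],0],[[14.3,30.5,0],[0,0,0],0],[[14.3,30.5,0],[0,0,0],0],[[14.3,30.5,0],[0,0,0],0],[[7,15,0],[0,0,0.113],0],[[0,0,0],[0,0,0.112],0]]'
python3 -m pendant '[[[0,0,0],[0,0,0],0],[[0,0,0],[0,0,0],0],[[0,0,0],[0,0,0],0],[[0,0,0],[0,0,0],0]]'
python3 d.py 585.1 340.6 -4 158; python3 w.py | grep -v light
```

```text
t: 7.2
tool_pos: [0.5809, 0.3436, 0.0729]
tool_rot: [-0.599, -3.079, 0.002]
contact_force: [0.1, -0.5, -0.6]
opening: 0.0106
grip_force: 61.9
t: 7.53
tool_pos: [0.5845, 0.3391, 0.0751]
tool_rot: [-0.598, -3.083, 0.001]
contact_force: [0.1, 0.0, -0.8]
opening: 0.0104
grip_force: 61.9
t 7.53 shift mm [-0.1  1.7 79.1] turn [-0.001 -0.001  0.001] pos [584.5 339.1  75.1] open 10.4 grip 61.9 F [ 0.1  0.  -0.8]
blue [261.1 259.6] [617.7 279.1] [43.3 48.6] 67.2 area 1324
blue [345.3 217.8] [610.2 349.6] [54.4 90.9] 68.6 area 3166
blue [ 63.4 182.1] [460.4  94.7] [109.7  74. ] 31.3 area 4469
```

```bash
python3 -m pendant '[[[0,1.5,20],[0,0,0],0],[[0,0,25],[0,0,0],0],[[0,0,18],[0,0,0],0],[[0,0,8],[0,0,0],0],[[0,0,4],[0,0,0],0],[[0,0,2],[0,0,0],0],[[0,0,0],[0,0,0],0],[[0,0,0],[0,0,0],0]]'
python3 d.py 585.1 340.6 -6 158
```

```text
t: 8.25
tool_pos: [0.5865, 0.3417, 0.0006]
tool_rot: [0.599, 3.082, 0.002]
contact_force: [0.8, -0.2, -0.3]
opening: 0.0107
grip_force: 61.9
t 8.25 shift mm [ 0.9 -1.5  6.6] turn [0.002 0.002 0.   ] pos [586.5 341.7   0.6] open 10.7 grip 61.9 F [ 0.8 -0.2 -0.3]
```

```bash
python3 -m pendant '[[[0.5,-0.7,3],[0,0,0],0],[[0,0,2],[0,0,0],0],[[0,0,0],[0,0,0],0],[[0,0,0],[0,0,0],0]]'
python3 d.py 585.1 340.6 -6 158
python3 -m pendant '[[[0,0,1],[0,0,0],0],[[0,0,0],[0,0,0],0.3],[[0,0,0],[0,0,0],0.3],[[0,0,0],[0,0,0],0.3],[[0,0,0],[0,0,0],0.3],[[0,0,-20],[0,0,0],0.3],[[0,0,-35],[0,0,0],0.3],[[0,0,-35],[0,0,0],0.6],[[0,0,-30],[0,0,0],1],[[0,0,0],[0,0,0],1],[[0,0,0],[0,0,0],1]]'
python3 w.py; python3 d.py 650 -158 120 158
python3 -c "
from h import *
cv2.imwrite('pics/w4.png',optics.get_image('wrist')[...,::-1])"
```

```text
t: 8.58
tool_pos: [0.5846, 0.3408, -0.006]
tool_rot: [0.599, 3.084, -0.0]
contact_force: [-0.2, -0.4, -0.2]
opening: 0.011
grip_force: 61.9
t 8.58 shift mm [-0.6 -0.   0. ] turn [-0.  0.  0.] pos [584.6 340.8  -6. ] open 11.0 grip 61.9 F [-0.2 -0.4 -0.2]
t: 9.5
tool_pos: [0.5866, 0.3417, 0.1168]
tool_rot: [0.598, 3.079, 0.006]
contact_force: [0.6, -0.1, -0.8]
opening: 0.073
grip_force: 0.0
blue [ 12.  235.7] [ 470.3 -105.4] [38.6 74.1] 46.2 area 1926
blue [314.2 195.2] [579.1 337.1] [71.5 71.9] 68.0 area 3198
blue [ 83.5 173.5] [460.4  94.3] [109.1  73.3] 31.3 area 4360
light [  4.1 313.9] [ 581.7 -283.8] [ 46.2 109.2] 29.1 area 2585
light [314.9 203.9] [594.1 337.6] [11.8 31.4] 68.3 area 354
light [350.6 189. ] [593.8 373.2] [ 5.8 73.6] 67.6 area 330
light [303.2 208.3] [580.9 331.5] [103.8  84. ] 68.0 area 665
light [284.6 170.4] [551.2 318.6] [ 59.7 113.3] 27.3 area 2691
light [136.  107.8] [438.1 212. ] [21.9  7.3] 77.6 area 89
t 9.55 shift mm [-247.1 -438.4   -6.3] turn [0.001 0.001 0.   ] pos [585. 341. 114.] open 79.3 grip 0.0 F [-0.2  0.  -1.1]
```

View pics/w4.png

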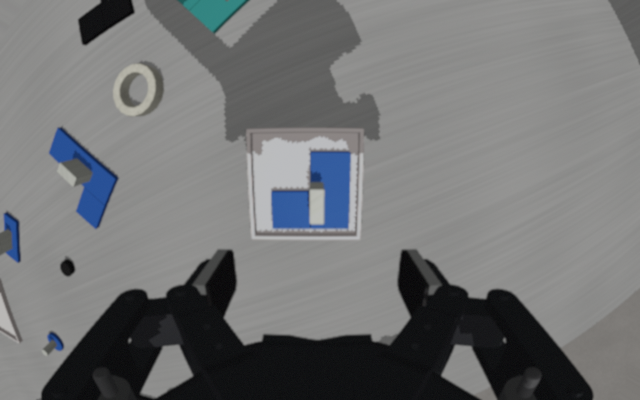

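The picture shows short_l flat in its tray, in the near right corner at (325,190), with its notch free as planned. Next, the round stop.

```bash
python3 -m pendant '[[[-10,-18,0],[0,0,0],1],[[-20,-35.5,0],[0,0,0],1],[[-20,-35.5,0],[0,0,0],1],[[-20,-35.5,0],[0,0,0],1],[[-20,-35.5,0],[0,0,0],1],[[-20,-35.5,0],[0,0,0],1],[[-20,-35.5,0],[0,0,0],1],[[-20,-35.5,0],[0,0,0],1],[[-20,-35.5,0],[0,0,0],1],[[-20,-35.5,0],[0,0,0],1],[[-20,-35.5,0],[0,0,0],1],[[-20,-35.5,0],[0,0,0],1]]'
python3 -m pendant '[[[-17,-29,0],[0,0,0],1],[[0,0,0],[0,0,0],1],[[0,0,0],[0,0,0],1],[[0,0,0],[0,0,0],1]]'
python3 d.py 650.2 -158 -9 158; python3 w.py
```

```text
t: 10.6
tool_pos: [0.6433, -0.1257, 0.1102]
tool_rot: [-0.599, -3.08, -0.001]
contact_force: [-0.5, 0.2, -0.2]
opening: 0.0855
grip_force: 0.0
t: 10.93
tool_pos: [0.6486, -0.1567, 0.1108]
tool_rot: [-0.599, -3.08, -0.002]
contact_force: [0.9, 0.2, -0.3]
opening: 0.0854
grip_force: 0.0
t 10.93 shift mm [ -2.4  -0.7 119.8] turn [ 0.    -0.004 -0.   ] pos [ 648.6 -156.7  110.8] open 85.4 grip 0.0 F [ 0.9  0.2 -0.3]
blue [313.8 199.7] [ 650.1 -159.6] [34.6 34.5] 66.6 area 632
blue [569.1 106.2] [656.1 146.4] [36.7 37.4] 18.1 area 963
blue [630.9  29.6] [573.9 339.2] [63.8 94.4] 53.6 area 3360
blue [285.7  14.7] [ 481.5 -119.2] [36.  39.5] 45.4 area 977
light [582.5 336.6] [1021.3  157.2] [43.8 44.9] 15.8 area 1523
light [391.8 275.4] [ 750.9 -116.4] [25.   6.5] 62.6 area 150
light [313.5 209.7] [ 658.  -163.2] [12.9 12.9] 23.8 area 128
light [140.5 161.2] [ 548.8 -310.3] [103.2 138.9] 60.3 area 14169
light [621.6  24.9] [571.5 332.2] [ 96.4 100.7] 68.0 area 2283
```

```bash
python3 -m pendant '[[[-2.2,-2,20],[0,0,0],0.7],[[0,0,30],[0,0,0],0.5],[[0,0,30],[0,0,0],0.5],[[0,0,22],[0,0,0],0.5],[[0,0,10],[0,0,0],0.5],[[0,0,6],[0,0,0],0.5],[[0,0,0],[0,0,0],0.5],[[0,0,0],[0,0,0],0],[[0,0,0],[0,0,0],0],[[0,0,0],[0,0,0],0],[[0,0,0],[0,0,0],0],[[0,0,0],[0,0,0],0]]'
python3 -m pendant '[[[0,0,0],[0,0,0],0],[[0,0,0],[0,0,0],0]]'
python3 d.py 543.5 322.9 -6 158
```

```text
t: 11.98
tool_pos: [0.6528, -0.1605, -0.0026]
tool_rot: [0.599, 3.08, -0.001]
contact_force: [0.5, -0.0, 5.4]
opening: 0.0116
grip_force: 59.0
t: 12.15
tool_pos: [0.6527, -0.1606, -0.0027]
tool_rot: [0.599, 3.08, -0.0]
contact_force: [-0.5, 0.8, 5.4]
opening: 0.0109
grip_force: 59.0
t 12.15 shift mm [282.4 407.3   2.5] turn [ 0.     0.004 -0.   ] pos [ 652.7 -160.6   -2.7] open 10.9 grip 59.0 F [-0.5  0.8  5.4]
```

Run:
```python
from h import *
i=optics.get_image("wrist")[170:350,220:420][...,::-1]; j=optics.get_image("scene")[250:330,210:310][...,::-1]
f=lambda a,k:cv2.resize(a,None,fx=k,fy=k,interpolation=cv2.INTER_CUBIC)
cv2.imwrite("pics/w5.png",np.hstack([f(i,2)[:320],f(j,4)]))
```

```text
(no output)
```

View pics/w5.png

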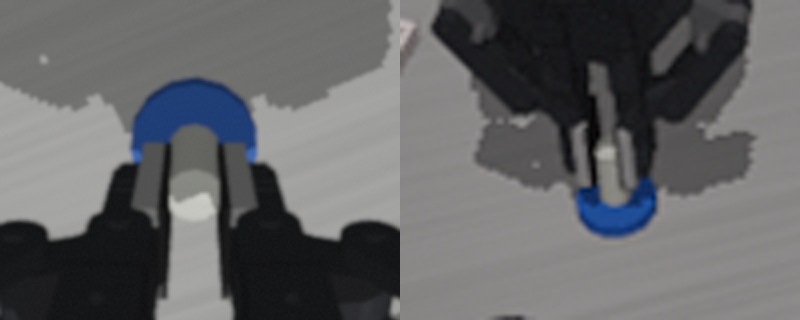

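The knob is centred between the pads and the disc lies flat, so I'll lift and carry it.

```bash
python3 -m pendant '[[[0,0,-15],[0,0,0],0],[[0,0,-30],[0,0,0],0],[[0,0,-30],[0,0,0],0],[[0,0,-20],[0,0,0],0],[[11,16,0],[0,0,0],0],[[23,33,0],[0,0,0],0],[[23,33,0],[0,0,0],0],[[23,33,0],[0,0,0],0],[[23,33,0],[0,0,0],0],[[23,33,0],[0,0,0],0],[[23,33,0],[0,0,0],0],[[23,33,0],[0,0,0],0]]'
python3 -m pendant '[[[23,33,0],[0,0,0],0],[[23,33,0],[0,0,0],0],[[23,33,0],[0,0,0],0],[[23,33,0],[0,0,0],0],[[21,31,0],[0,0,0],0],[[20,28,0],[0,0,0],0],[[0,0,0],[0,0,0],0],[[0,0,0],[0,0,0],0],[[0,0,0],[0,0,0],0],[[0,0,0],[0,0,0],0]]'
python3 d.py 543.5 322.9 0 158
```

```text
t: 13.25
tool_pos: [0.5821, 0.1356, 0.0895]
tool_rot: [-0.599, -3.083, 0.0]
contact_force: [0.3, 0.1, 0.6]
opening: 0.0113
grip_force: 58.6
t: 14.08
tool_pos: [0.532, 0.3593, 0.0896]
tool_rot: [-0.601, -3.083, 0.001]
contact_force: [-0.6, 0.1, 0.3]
opening: 0.0111
grip_force: 58.7
t 14.08 shift mm [-24.3 -29.3  89.6] turn [-0.001 -0.001 -0.001] pos [532.  359.3  89.6] open 11.1 grip 58.7 F [-0.6  0.1  0.3]
```

```bash
python3 w.py
python3 - <<'E'
from h import *
i=optics.get_image("wrist")[...,::-1]; j=optics.get_image("scene")[150:270,400:560][...,::-1]
f=lambda a,k:cv2.resize(a,None,fx=k,fy=k,interpolation=cv2.INTER_CUBIC)
cv2.imwrite("pics/w6.png",np.hstack([f(i[100:350,220:420],1.6),f(j,3)[:400]][::1]) if 0 else np.hstack([f(i[130:350,220:420],1.64)[:360],f(j,3)]))
E
```

```text
blue [ 13.3 277.3] [ 469.9 -105.4] [39.7 75.9] 45.1 area 1992
blue [321.1 231.8] [557.5 352.5] [59.6 37.4] 67.7 area 1246
blue [ 80.2 227.6] [460.1  94.5] [108.9  74.2] 31.2 area 4506
light [  6.2 341. ] [ 572.6 -284.4] [ 61.8 139.9] 26.9 area 4502
light [316.8 302.4] [621.7 323.3] [21.5  3.5] 67.8 area 67
light [318.  282.6] [602.9 333.2] [16.8 32.2] 84.2 area 364
light [ 62.7 234.1] [457.3  80.3] [31.  10.5] 31.0 area 288
light [304.8 231.7] [564.1 338.3] [104.2  85.8] 68.0 area 3247
light [125.  150.1] [419.  215.4] [49.9 50. ] 87.6 area 1945
light [76.2 23.3] [266.8 206.4] [11.  30.5] 84.5 area 295
light [217.6  25.4] [361.1 341.1] [11.5 31.6] 21.7 area 343
```

View pics/w6.png

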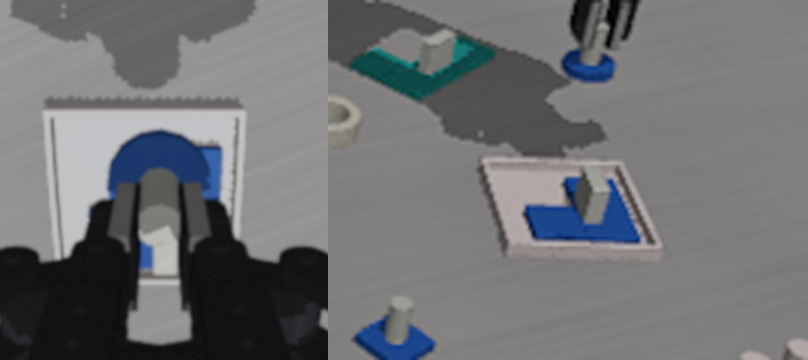

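The disc hangs level in the gripper, about 38 mm past its target because I put in one row too many. I'll correct that and lower it.

```bash
python3 -m pendant '[[[-12,-14.5,0],[0,0,0],0],[[-12,-14.5,0],[0,0,0],0],[[0,0,0],[0,0,0],0],[[0,0,20],[0,0,0],0],[[0,0,25],[0,0,0],0],[[0,0,20],[0,0,0],0],[[0,0,10],[0,0,0],0],[[0,0,5],[0,0,0],0],[[0,0,0],[0,0,0],0],[[0,0,0],[0,0,0],0],[[0,0,0],[0,0,0],0]]'
python3 d.py 543.5 322.9 1 158
```

```text
t: 15.15
tool_pos: [0.5449, 0.325, 0.0118]
tool_rot: [0.599, 3.082, 0.003]
contact_force: [0.7, -0.4, 1.2]
opening: 0.011
grip_force: 58.7
t 15.15 shift mm [ 0.6 -2.5 10.8] turn [0.002 0.002 0.   ] pos [544.9 325.   11.8] open 11.0 grip 58.7 F [ 0.7 -0.4  1.2]
```

```bash
python3 -m pendant '[[[0.3,-1.5,5],[0,0,0],0],[[0,0,3],[0,0,0],0],[[0,0,2],[0,0,0],0],[[0,0,0],[0,0,0],0],[[0,0,0],[0,0,0],0]]'
python3 d.py 543.5 322.9 0 158
```

```text
t: 15.57
tool_pos: [0.543, 0.3232, 0.0004]
tool_rot: [0.599, 3.084, 0.0]
contact_force: [-1.0, -0.5, 2.4]
opening: 0.0112
grip_force: 59.0
t 15.57 shift mm [-0.6 -0.1  0.4] turn [0. 0. 0.] pos [5.430e+02 3.232e+02 4.000e-01] open 11.2 grip 59.0 F [-1.  -0.5  2.4]
```

Light contact of 2.4 N means it is on the floor. Releasing and rising.

```bash
python3 -m pendant '[[[0,0,0],[0,0,0],0.3],[[0,0,0],[0,0,0],0.3],[[0,0,0],[0,0,0],0.3],[[0,0,0],[0,0,0],0.3],[[0,0,-15],[0,0,0],0.3],[[0,0,-35],[0,0,0],0.3],[[0,0,-35],[0,0,0],0.6],[[0,0,-35],[0,0,0],1],[[0,0,0],[0,0,0],1],[[0,0,0],[0,0,0],1]]'
python3 d.py 457.7 112.8 120 211.5; python3 w.py|grep blue
python3 -c "
from h import *
cv2.imwrite('pics/w7.png',optics.get_image('wrist')[...,::-1])"
```

```text
t: 16.4
tool_pos: [0.5454, 0.3243, 0.1253]
tool_rot: [0.598, 3.077, 0.008]
contact_force: [-0.2, -0.6, 0.0]
opening: 0.0728
grip_force: 0.0
t 16.4 shift mm [   2.1 -229.     3.9] turn [ 0.003  0.008 -0.934] pos [545.4 324.3 125.3] open 72.8 grip 0.0 F [-0.2 -0.6  0. ]
blue [ 31.3 254.3] [ 469.9 -105.9] [39.  74.6] 45.9 area 1901
blue [323.  235.5] [589.9 315.2] [38.5 36.6] 68.0 area 1298
blue [362.6 213.5] [586.1 354. ] [35.7 72.7] 67.9 area 1810
blue [313.6 189.9] [541.4 323.9] [34.5 35.1] 68.0 area 637
blue [110.4 197.2] [460.1  94.2] [108.5  73.4] 31.3 area 4386
```

View pics/w7.png

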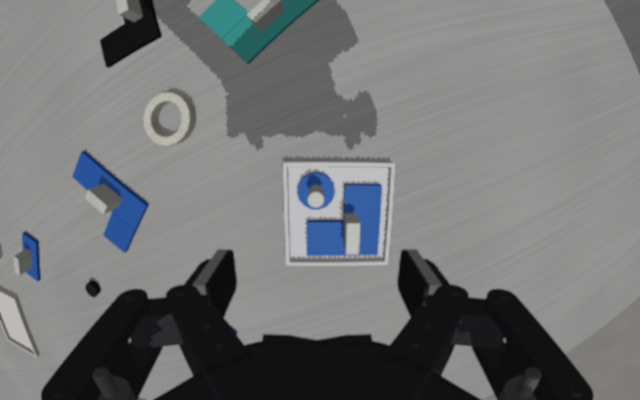

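The square-tray kit is done: the disc at (316,188) lies flat in the notch corner, clear of the L. Next is long_l.

```bash
python3 -m pendant '[[[0,-15,0],[0,0,0],1],[[0,-36,0],[0,0,0],1],[[0,-36,0],[0,0,0],1],[[1,-36,0],[0,0,0],1],[[1,-36,0],[0,0,0],1],[[0,-36,0],[0,0,0],1],[[0,-33,0],[0,0,0],1],[[0,0,0],[0,0,-0.117],1],[[0,0,0],[0,0,-0.117],1],[[0,0,0],[0,0,-0.117],1],[[0,0,0],[0,0,-0.117],1],[[0,0,0],[0,0,-0.117],1]]'
python3 -m pendant '[[[0,0,0],[0,0,-0.117],1],[[0,0,0],[0,0,-0.117],1],[[0,0,0],[0,0,-0.115],1],[[0,0,0],[0,0,0],1],[[0,0,0],[0,0,0],1],[[0,0,0],[0,0,0],1]]'
python3 d.py 458 113.5 -9 211.5; python3 w.py
```

```text
t: 17.5
tool_pos: [0.4541, 0.1122, 0.118]
tool_rot: [0.324, -3.121, -0.0]
contact_force: [-0.1, -0.5, 0.1]
opening: 0.0857
grip_force: 0.0
t: 18.0
tool_pos: [0.4549, 0.1124, 0.119]
tool_rot: [0.849, -3.023, -0.001]
contact_force: [0.4, 0.6, -0.7]
opening: 0.0852
grip_force: 0.0
t 18.0 shift mm [ -3.4  -0.8 128. ] turn [ 0.001 -0.002 -0.002] pos [454.9 112.4 119. ] open 85.2 grip 0.0 F [ 0.4  0.6 -0.7]
blue [304.7 193. ] [460.1  93.3] [107.2  71.6] 31.3 area 5049
blue [129.8  98.8] [ 469.5 -107.1] [36.1 73.2] 45.2 area 1644
light [ 74.3 302.2] [760.2 -97.8] [68.4 10.6] 62.5 area 638
light [539.5 248.3] [369.9 373.3] [11.2 30.6] 22.0 area 318
light [429.9 223.6] [420.9 224.1] [51.1 50.7] 44.9 area 2025
light [314.9 206.1] [465.  116.8] [32.1 12.3] 31.4 area 382
light [514.9 115.8] [276.9 240.9] [12.  31.5] 85.8 area 348
light [107.3  97.6] [ 477.8 -127.7] [11.5 31.9] 44.7 area 343
light [15.1 86.2] [ 548.5 -311.6] [105.7 139.4] 60.1 area 9699
```

```bash
python3 -m pendant '[[[-3.2,-0.6,20],[0,0,0],0.7],[[0,0,32],[0,0,0],0.5],[[0,0,32],[0,0,0],0.5],[[0,0,24],[0,0,0],0.5],[[0,0,12],[0,0,0],0.5],[[0,0,6],[0,0,0],0.5],[[0,0,0],[0,0,0],0.5],[[0,0,0],[0,0,0],0.5],[[0,0,0],[0,0,0],0],[[0,0,0],[0,0,0],0],[[0,0,0],[0,0,0],0],[[0,0,0],[0,0,0],0]]' 80
python3 -m pendant '[[[0,0,0],[0,0,0],0],[[0,0,0],[0,0,0],0],[[0,0,0],[0,0,0],0]]'
python3 d.py 570.8 -298.7 80 150.1
```

```text
t: 19.05
tool_pos: [0.46, 0.1138, -0.0043]
tool_rot: [-0.853, 3.021, -0.001]
contact_force: [-0.3, -0.1, 5.6]
opening: 0.0101
grip_force: 80.8
t: 19.3
tool_pos: [0.4601, 0.1138, -0.0043]
tool_rot: [-0.853, 3.021, -0.001]
contact_force: [-1.1, -0.8, 5.5]
opening: 0.0099
grip_force: 80.9
t 19.3 shift mm [ 121.1 -409.6  -84.1] turn [0.    0.003 1.072] pos [460.1 113.8  -4.3] open 9.9 grip 80.9 F [-1.1 -0.8  5.5]
```

```bash
python3 -m pendant '[[[0,0,-10],[0,0,0],0],[[0,0,-25],[0,0,0],0],[[0,0,-25],[0,0,0],0],[[0,0,-25],[0,0,0],0],[[0,0,-10],[0,0,0],0],[[6,-19,0],[0,0,0],0],[[11.5,-39,0],[0,0,0],0],[[11.5,-39,0],[0,0,0],0],[[11.5,-39,0],[0,0,0],0],[[11.5,-39,0],[0,0,0],0],[[11.5,-39,0],[0,0,0],0],[[11.5,-39,0],[0,0,0],0]]'
python3 -m pendant '[[[11.5,-39,0],[0,0,0],0],[[11.5,-39,0],[0,0,0],0],[[11.5,-39,0],[0,0,0],0],[[11.5,-39,0],[0,0,0],0],[[0,0,0],[0,0,0.107],0],[[0,0,0],[0,0,0.107],0],[[0,0,0],[0,0,0.107],0],[[0,0,0],[0,0,0.107],0],[[0,0,0],[0,0,0.107],0],[[0,0,0],[0,0,0.107],0],[[0,0,0],[0,0,0.107],0],[[0,0,0],[0,0,0.107],0]]'
python3 -m pendant '[[[0,0,0],[0,0,0.107],0],[[0,0,0],[0,0,0.109],0],[[0,0,0],[0,0,0],0],[[0,0,0],[0,0,0],0],[[0,0,0],[0,0,0],0],[[0,0,0],[0,0,0],0]]'
python3 d.py 570.8 -298.7 0 150.1
```

```text
t: 20.3
tool_pos: [0.5266, -0.143, 0.0883]
tool_rot: [0.853, -3.023, -0.001]
contact_force: [0.9, 0.2, -1.3]
opening: 0.0101
grip_force: 79.8
t: 21.3
tool_pos: [0.5687, -0.2978, 0.0879]
tool_rot: [-0.487, -3.102, -0.001]
contact_force: [0.2, -0.5, -1.6]
opening: 0.01
grip_force: 79.8
t: 21.8
tool_pos: [0.5692, -0.2981, 0.0887]
tool_rot: [-0.808, -3.035, -0.0]
contact_force: [-0.8, -0.4, -1.5]
opening: 0.0099
grip_force: 79.8
t 21.8 shift mm [-1.7  0.3 88.7] turn [ 0.    -0.     0.002] pos [ 569.2 -298.1   88.7] open 9.9 grip 79.8 F [-0.8 -0.4 -1.5]
```

```bash
python3 -m pendant '[[[-1.2,0,20],[0,0,0],0],[[0,0,25],[0,0,0],0],[[0,0,20],[0,0,0],0],[[0,0,12],[0,0,0],0],[[0,0,5],[0,0,0],0],[[0,0,0],[0,0,0],0],[[0,0,0],[0,0,0],0],[[0,0,0],[0,0,0],0]]'
python3 d.py 570.8 -298.7 -1.3 150.1
```

```text
t: 22.47
tool_pos: [0.5716, -0.2996, 0.0088]
tool_rot: [0.809, 3.033, -0.002]
contact_force: [-0.7, 0.1, -1.1]
opening: 0.0099
grip_force: 79.9
t 22.47 shift mm [ 1.2  0.4 10.1] turn [-0.     0.003  0.   ] pos [ 571.6 -299.6    8.8] open 9.9 grip 79.9 F [-0.7  0.1 -1.1]
```

```bash
python3 -m pendant '[[[0.3,0.2,4],[0,0,0],0],[[0,0,3],[0,0,0],0],[[0,0,2],[0,0,0],0],[[0,0,0],[0,0,0],0],[[0,0,0],[0,0,0],0]]'
python3 d.py 570.8 -298.7 -1.3 150.1
```

```text
t: 22.88
tool_pos: [0.5707, -0.2988, -0.0012]
tool_rot: [0.81, 3.034, -0.0]
contact_force: [-0.6, 0.2, 2.2]
opening: 0.0097
grip_force: 80.4
t 22.88 shift mm [-0.1  0.1  0.1] turn [-0.     0.001  0.   ] pos [ 570.7 -298.8   -1.2] open 9.7 grip 80.4 F [-0.6  0.2  2.2]
```

On the floor. Releasing, rising and checking.

```bash
python3 -m pendant '[[[0,0,0],[0,0,0],0.3],[[0,0,0],[0,0,0],0.3],[[0,0,0],[0,0,0],0.3],[[0,0,0],[0,0,0],0.3],[[0,0,-15],[0,0,0],0.3],[[0,0,-35],[0,0,0],0.3],[[0,0,-35],[0,0,0],0.6],[[0,0,-35],[0,0,0],1],[[0,0,0],[0,0,0],1],[[0,0,0],[0,0,0],1],[[0,0,0],[0,0,0],1]]'
python3 d.py 469.8 -107.3 120 135.2; python3 w.py
python3 -c "
from h import *
cv2.imwrite('pics/w8.png',optics.get_image('wrist')[...,::-1])"
```

```text
t: 23.8
tool_pos: [0.5703, -0.2986, 0.1189]
tool_rot: [0.81, 3.034, -0.001]
contact_force: [-0.2, 0.2, -1.0]
opening: 0.0838
grip_force: 0.0
t 23.8 shift mm [182.5 115.7  -1.3] turn [0.    0.001 0.26 ] pos [ 570.3 -298.6  118.9] open 83.8 grip 0.0 F [-0.2  0.2 -1. ]
blue [306.  188.7] [ 553.  -309.1] [ 71.4 107.5] 60.0 area 5022
blue [628.   93.8] [655.4 145.4] [37.8 38. ] 17.7 area 1000
blue [432.1  23.9] [ 479.2 -118.1] [36.  46.2] 45.2 area 1141
light [543.1 249. ] [764.2 -90.8] [82.7  6.1] 62.6 area 441
light [316.9 201.5] [ 576.2 -301.3] [11.4 31.2] 60.3 area 341
light [294.3 218.5] [ 567.2 -320.5] [103.6  96. ] 60.2 area 688
light [296.9 200.1] [ 558.5 -315. ] [92.2 98.9] 60.2 area 3644
```

View pics/w8.png

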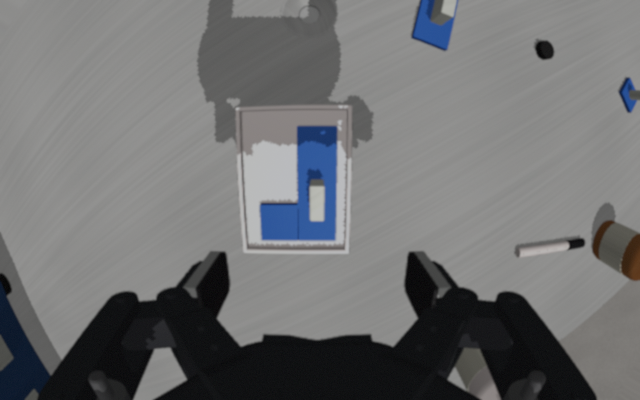

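long_l is flat in the wide tray (at (305,190)), leaving the upper-left area free for the bar. Fetching the bar.

```bash
python3 -m pendant '[[[17,11,0],[0,0,0],1],[[30,19,0],[0,0,0],1],[[30,19,0],[0,0,0],1],[[30,19,0],[0,0,0],1],[[30,19,0],[0,0,0],1],[[30,19,0],[0,0,0],1],[[15.5,9.7,0],[0,0,0],1],[[0,0,0],[0,0,0.087],1],[[0,0,0],[0,0,0.087],1],[[0,0,0],[0,0,0.086],1],[[0,0,0],[0,0,0],1],[[0,0,0],[0,0,0],1]]'
python3 -m pendant '[[[0,0,0],[0,0,0],1],[[0,0,0],[0,0,0],1]]'
python3 d.py 469.8 -107.3 -6 135.2; python3 w.py | head -4
```

```text
t: 24.9
tool_pos: [0.4689, -0.1069, 0.1167]
tool_rot: [-1.193, -2.904, 0.0]
contact_force: [0.9, -0.5, -0.1]
opening: 0.0854
grip_force: 0.0
t: 25.07
tool_pos: [0.4694, -0.1072, 0.1175]
tool_rot: [-1.195, -2.904, 0.0]
contact_force: [-0.1, -0.1, 1.0]
opening: 0.0854
grip_force: 0.0
t 25.07 shift mm [ -0.4   0.3 123.5] turn [-0.    -0.001  0.001] pos [ 469.4 -107.2  117.5] open 85.4 grip 0.0 F [-0.1 -0.1  1. ]
blue [248.4 330.9] [ 530.8 -276.3] [36.7 37.6] 59.9 area 1189
blue [315.9 193.9] [ 469.6 -107.8] [35.6 71.8] 45.3 area 2511
blue [577.1 158.7] [655.3 147.1] [37.8 36.2] 18.2 area 982
blue [615.8  41.2] [595.6 333.9] [77.2 37. ] 67.8 area 1858
```

```bash
python3 -m pendant '[[[0,0,20],[0,0,0],0.7],[[0,0,32],[0,0,0],0.5],[[0,0,32],[0,0,0],0.5],[[0,0,24],[0,0,0],0.5],[[0,0,9],[0,0,0],0.5],[[0,0,3],[0,0,0],0.5],[[0,0,0],[0,0,0],0.5],[[0,0,0],[0,0,0],0.5],[[0,0,0],[0,0,0],0],[[0,0,0],[0,0,0],0],[[0,0,0],[0,0,0],0],[[0,0,0],[0,0,0],0]]' 60
python3 -m pendant '[[[0,0,0],[0,0,0],0],[[0,0,0],[0,0,0],0],[[0,0,0],[0,0,0],0]]'
python3 d.py 518.6 -319.4 80 150.1
```

```text
t: 26.12
tool_pos: [0.4709, -0.1078, -0.0004]
tool_rot: [1.196, 2.902, -0.0]
contact_force: [-0.8, 0.7, 5.3]
opening: 0.0101
grip_force: 59.9
t: 26.37
tool_pos: [0.4709, -0.1078, -0.0004]
tool_rot: [1.196, 2.902, -0.0]
contact_force: [-1.9, -0.0, 6.8]
opening: 0.0103
grip_force: 60.0
t 26.37 shift mm [-183.1 -116.5  -80.1] turn [ 0.     0.002 -0.26 ] pos [ 4.709e+02 -1.078e+02 -4.000e-01] open 10.3 grip 60.0 F [-1.9 -0.   6.8]
```

```bash
python3 -m pendant '[[[0,0,-10],[0,0,0],0],[[0,0,-25],[0,0,0],0],[[0,0,-25],[0,0,0],0],[[0,0,-20],[0,0,0],0],[[-16,-10,0],[0,0,0],0],[[-30,-19,0],[0,0,0],0],[[-30,-19,0],[0,0,0],0],[[-30,-19,0],[0,0,0],0],[[-30,-19,0],[0,0,0],0],[[-30,-19,0],[0,0,0],0],[[-16,-10.5,0],[0,0,0],0],[[0,0,0],[0,0,-0.087],0]]'
python3 -m pendant '[[[0,0,0],[0,0,-0.087],0],[[0,0,0],[0,0,-0.086],0],[[0,0,0],[0,0,0],0],[[0,0,0],[0,0,0],0],[[0,0,0],[0,0,0],0]]'
python3 d.py 518.6 -319.4 2.6 150.1; python3 w.py|grep blue
```

```text
t: 27.37
tool_pos: [0.5179, -0.3215, 0.0788]
tool_rot: [1.072, 2.951, -0.002]
contact_force: [-0.3, 1.0, -0.6]
opening: 0.0103
grip_force: 59.1
t: 27.78
tool_pos: [0.5174, -0.3172, 0.0781]
tool_rot: [-0.813, -3.034, -0.0]
contact_force: [1.2, 0.3, -0.9]
opening: 0.0098
grip_force: 59.1
t 27.78 shift mm [-2.1 -1.3 75.5] turn [ 0.    -0.    -0.002] pos [ 517.4 -317.2   78.1] open 9.8 grip 59.1 F [ 1.2  0.3 -0.9]
blue [345.8 225.1] [ 548.1 -314.7] [ 87.3 106.2] 60.1 area 4607
```

```bash
python3 -m pendant '[[[-1.8,-1,20],[0,0,0],0],[[0,0,20],[0,0,0],0],[[0,0,16],[0,0,0],0],[[0,0,8],[0,0,0],0],[[0,0,0],[0,0,0],0],[[0,0,0],[0,0,0],0],[[0,0,0],[0,0,0],0]]'
python3 d.py 518.6 -319.4 2.6 150.1
```

```text
t: 28.42
tool_pos: [0.5194, -0.3198, 0.0154]
tool_rot: [0.81, 3.033, -0.001]
contact_force: [-0.5, 0.2, 0.1]
opening: 0.0099
grip_force: 59.1
t 28.42 shift mm [ 1.  -0.  12.8] turn [-0.     0.002 -0.   ] pos [ 519.4 -319.8   15.4] open 9.9 grip 59.1 F [-0.5  0.2  0.1]
```

```bash
python3 -m pendant '[[[0.3,0,5],[0,0,0],0],[[0,0,4],[0,0,0],0],[[0,0,2],[0,0,0],0],[[0,0,0.5],[0,0,0],0],[[0,0,0],[0,0,0],0],[[0,0,0],[0,0,0],0]]'
python3 d.py 518.6 -319.4 2.6 150.1
```

```text
t: 28.92
tool_pos: [0.5183, -0.3191, 0.0027]
tool_rot: [0.81, 3.035, -0.0]
contact_force: [-0.0, 0.3, 1.6]
opening: 0.0098
grip_force: 59.3
t 28.92 shift mm [-0.4 -0.1  0.1] turn [-0.  0. -0.] pos [ 518.3 -319.1    2.7] open 9.8 grip 59.3 F [-0.   0.3  1.6]
```

```bash
python3 -m pendant '[[[0,0,0],[0,0,0],0.3],[[0,0,0],[0,0,0],0.3],[[0,0,0],[0,0,0],0.3],[[0,0,0],[0,0,0],0.3],[[0,0,-15],[0,0,0],0.3],[[0,0,-35],[0,0,0],0.3],[[0,0,-35],[0,0,0],0.6],[[0,0,-35],[0,0,0],1],[[0,0,0],[0,0,0],1],[[0,0,0],[0,0,0],1],[[0,0,0],[0,0,0],1]]'
python3 w.py|grep blue
python3 -c "
from h import *
cv2.imwrite('pics/w9.png',optics.get_image('wrist')[...,::-1])
for c,w in blobs(blue(optics.get_image('top')),36,'top',.011,25):
    r=cv2.minAreaRect(w); print(np.round(c),np.round(r[0],1),np.round(r[1],1))"
```

```text
t: 29.83
tool_pos: [0.5181, -0.3189, 0.1221]
tool_rot: [-0.81, -3.035, -0.0]
contact_force: [-0.0, 0.7, -0.5]
opening: 0.0839
grip_force: 0.0
blue [351.  222.7] [ 553.1 -308.6] [ 71.4 108.5] 60.0 area 5113
blue [316.3 192.1] [ 518.2 -318.9] [35.2 72. ] 60.1 area 2496
[441. 192.] [ 519.7 -313.8] [25.4 72.7]
[191. 176.] [539.6 322.2] [33.4 34.9]
[434. 176.] [ 560.4 -293. ] [ 36.1 108.4]
[185. 158.] [577.9 336.2] [72.6 72.5]
[263. 134.] [654.7 147.2] [37.8 36.4]
```

View pics/w9.png

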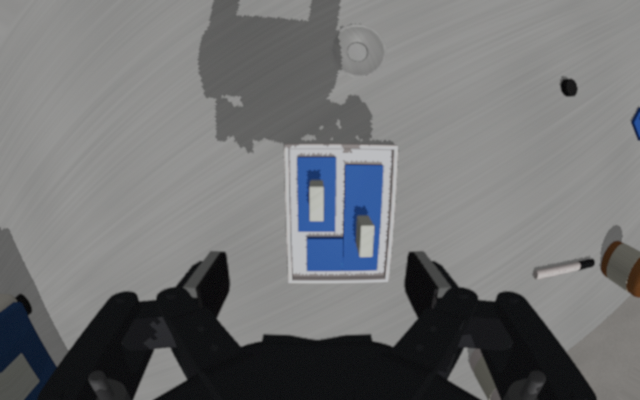

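The bar (316,192) and long_l (350,220) lie flat side by side inside the rim, with clear gaps all round. The square stop is still at (655,147), and the gripper is clear. Handing in.

```bash
python3 -c "
from station import ctrl
print(ctrl.finish_job())"
```

```text
the job is handed in; nothing more can be done
None
```

I handed the job in at about 30 s: the last pictures show long_l and bar flat and released in the wide tray, short_l and the round stop in the square tray, and the square stop not moved; the hand-in returned no verdict.

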